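# Slide the parts box through the gap into its bench bay

### The job

Push the flat lidded parts box along the bench top, long way first, through the narrow gap between the two timber gate blocks and into the bay, until its leading end is squarely up against the end board. Push it only: do not lift or tip it, and leave the other things on the bench and in the bay where they stand.

Things in the scene. Friction and masses are not known exactly. Their poses are not given: they have to be found in the camera images.
- parts_box: Loose closed plastic box, grey with a flat black lid: a rounded block 100 mm long (its x), 64 mm wide (its y), 42 mm high; 0.25 to 0.5 kg, slides under a few newtons. Origin at the centre of its underside, z up; both ends alike. It starts flat on the bench outside the gap, off its line and turned up to 20 degrees. It is home with its centre at bay x = 100 mm, y = 0.
- bay: Low timber frame fixed to the bench, 38 mm high, open above. Origin on the bench midway across the gap's mouth; x points straight through the gap into the bay, y across, z up. Two gate blocks (x = 0 to 38 mm) leave a gap 72 mm wide, y = -36 to +36 mm, and reach out to |y| = 110 mm. Behind them the bay is 172 mm wide and 112 mm deep.
- gap (a point): Middle of the gap's mouth, in the plane of the gate blocks' outer faces (bay x = 0, y = 0), 19 mm above the bench; axes as the bay's. The blocks' edges are rounded 4 mm.
- end_face (a point): Middle of the end board's inner face (bay x = 150 mm, y = 0), 19 mm above the bench; axes as the bay's.
- jar: Bystander: small glass jar with steel cap, 34 mm diameter, 52 mm high, standing loose in the bay at one side of the place for the box, about 65 mm off the bay's middle line. Origin under its centre.
- tin: Bystander: small steel tin, 34 mm diameter, 36 mm high, standing loose in the bay at the other side, about 65 mm off the middle line. Origin under its centre.
- tape: Bystander: tape measure, 62 x 34 mm and 58 mm high, loose on the bench. Origin under its centre.
- screwdriver: Bystander: screwdriver lying loose on the bench. Its x runs along it to the tip.
- hammer: Bystander: hammer lying loose on the bench. Its x runs along it to the head.
- food_can: Bystander: food can, 74 mm diameter, 110 mm high, loose on the bench. Origin under its centre.
- sanding_block: Bystander: cork sanding block 100 x 60 x 32 mm, loose on the bench. Origin under its centre.
Things that resemble listed ones, but are neither listed nor needed, are in the scene too. Several things have the shape of the parts_box; the one meant has the colours described above.

How it is judged:
By the outcome, as a careful person would: the job done as asked, in the order asked, and still so for the second after the job is handed in, with the robot touching nothing.
It also fails if it takes over 64 s, if anything falls off the work surface, if the arm or the gripper's body presses on something with over 40 N, if the wrist force passes 120 N, or if a joint passes its speed limit or range.

### The arm

A 6-joint arm with a two-finger parallel gripper is mounted at the origin on the work surface. World frame = base frame: x ahead of the robot, y to its left, z up, the work surface at z = 0. Lengths are in mm, angles in degrees, forces in N, time in s.
With the tool pointing down it reaches from about 350 to 850 mm from the base axis. Payload 8.1 kg.
Tool frame: the origin (TCP) lies at the very end of the fingers, on their centre line; the grasp point (between the pads) lies grip_depth behind it (grip_depth is the distance from the TCP to the grasp point, in mm); z points along the fingers, y is the direction in which the jaws open and shut (so a half turn about z gives the same grasp; the last joint's range is limited). The gripper opens to 85 mm and grips with 20 to 120 N. Pads are 22 mm wide; open, the fingers measure 114 mm over their backs; the gripper's body (76 mm by 85 mm) begins 54 mm behind the grasp point. The pads swing forward as they close: fully open they stand 13 mm farther back than shut.
Start: joints at [70.107, 7.471, 85.268, -0, 87.261, -4.893], TCP at [155.27, 579.566, 231.292] pointing down, gripper open.
Joint ranges: [-169.43, 169.43], [-51.17, 129.36], [1.28, 143.12], [-76.62, 256.62], [0, 156.53], [-152.29, 152.29]. Speed limits (degrees/s): [136.94, 136.94, 159.86, 180, 180, 180].

### API

Orientations are given as [roll, pitch, yaw] about the fixed x, y, z axes, in that order (R = Rz(yaw) Ry(pitch) Rx(roll)).
In Python, from bench import * gives the robot as it stands.
- The arm moves only by the tool step_arm, never from a script. Its argument "plan" is a list of rows, each an object of numbers: "grip": the finger opening in cm, from 0 to 8.54; "tx", "ty", "tz": the shift along the tool's x, y, z in cm; "ax", "ay", "az": the turn, a rotation vector about the tool's x, y, z in degrees. In form: [{"grip": .., "tx": .., "ty": .., "tz": .., "ax": .., "ay": .., "az": ..}, ...]. A call has 1 to 8 rows; each row shifts and turns the commanded pose from where the row before left it, along the tool's axes as they then stand; what a row does not reach is not made up. A row lasts 1/12 s, in which the tool goes at most 41.7 mm and 7.16 degrees, less where a joint would pass 70% of its speed; a pose out of reach is approached as far as the arm can. A call with a gripper value outside its range is refused whole. The fingers move at their own pace and stop on an object; "newtons" is the grip in N (left out, the last holds). Time passes only in rows, so rows that do not move let the fingers close. It gives the time, the measured TCP pose, the force and the opening at its end, in the units of the state.
- sense(): the state, without advancing time (a new reading comes with each control period).
- snapshot(name): name is "scene" or "top"; returns the picture (480x640x3 uint8, red, green, blue); there is no depth.
- camera_model(name): a dict with "intrinsics" (3x3 intrinsics, pixels), "pose" (4x4, takes a point from camera to world coordinates). Camera axes: x right, y down, z forward; pixel columns grow to the right and rows downward; lengths in mm; the calibration is good to about 2 mm. A picture is of the moment at which its call begins. camera_model takes no time and is no camera call.
- hand_in(): hands the job in, once; it reports no verdict.
The state is a dict: "time": time; "joint_pos": joint angles; "qd": joint speeds; "joint_efforts": joint torques, N m; "tool_pos": TCP position; "tcp_rot": TCP orientation; "ft_force": force on the tool from outside, world axes, zero at the start; "wrist_torque": the same for the moment, N m; "finger_gap": finger opening in mm.
Only numpy, scipy, OpenCV 4.12 (cv2) and the standard library are available. Lean on these libraries where they do the work, as an engineer would, in place of code of your own. Each camera call takes 0.05 s, during which the arm holds its last target.

## Working session

There is one attempt and no reset: what is moved stays moved. The work goes in short steps, Python scripts to look and compute and a tool call to move; the robot and the scene stay as the last step left them, time stands still between calls to the robot, and variables do not carry over. Pictures are saved under pics/ and viewed, and the job is handed in when it is done.

Besides the shell and the picture viewer there is one more tool, called after "Call:" as name(argument=value, ...) on one line, values as JSON. step_arm: Moves the arm, as the interface text tells. Its arguments: {"type":"object","properties":{"plan":{"type":"array","items":{"type":"object","properties":{"grip":{"type":"number"},"tx":{"type":"number"},"ty":{"type":"number"},"tz":{"type":"number"},"ax":{"type":"number"},"ay":{"type":"number"},"az":{"type":"number"}}}},"newtons":{"type":"number"}},"required":["plan"]}

```bash
mkdir -p pics; ls
python3 - <<'E'
from bench import *
import cv2
for n in("scene","top"):
    cv2.imwrite(f"pics/{n}0.png",cv2.cvtColor(snapshot(n),cv2.COLOR_RGB2BGR))
    m=camera_model(n);print(m)
s=sense();print(s)
E
```

```text
pics
{'intrinsics': array([[556.18415907,   0.        , 323.2042798 ],
       [  0.        , 556.18415907, 243.58916431],
       [  0.        ,   0.        ,   1.        ]]), 'pose': array([[-6.88781604e-01,  5.32748580e-01, -4.91689792e-01,
         1.16479181e+03],
       [ 7.24967754e-01,  5.04951225e-01, -4.68450654e-01,
         5.17681850e+02],
       [-1.28705770e-03, -6.79119438e-01, -7.34026657e-01,
         9.27084165e+02],
       [ 0.00000000e+00,  0.00000000e+00,  0.00000000e+00,
         1.00000000e+00]])}
{'intrinsics': array([[600.12429345,   0.        , 339.4505843 ],
       [  0.        , 600.12429345, 240.69046716],
       [  0.        ,   0.        ,   1.        ]]), 'pose': array([[ 1.92064375e-02, -9.84264270e-01,  1.75655798e-01,
         3.17028449e+02],
       [-9.99775904e-01, -1.73425889e-02,  1.21398945e-02,
        -4.95744543e+01],
       [-8.90253809e-03, -1.75849599e-01, -9.84376789e-01,
         1.48668338e+03],
       [ 0.00000000e+00,  0.00000000e+00,  0.00000000e+00,
         1.00000000e+00]])}
{'time': 0.1, 'joint_pos': array([ 7.01078938e+01,  7.51023575e+00,  8.53234239e+01, -1.20477648e-03,
        8.72611318e+01, -4.89160855e+00]), 'qd': array([-0.00151612, -0.04057612, -0.1361031 , -0.08086627,  0.06851446,
       -0.06379479]), 'joint_efforts': array([ 8.08498407e-04, -5.70955467e+01, -5.01939154e+01, -2.10065282e-04,
        8.26595176e-03, -2.84360465e-05]), 'tool_pos': array([155.09919793, 579.09638298, 230.35132873]), 'tcp_rot': array([-1.79905451e+02, -6.88404211e-03,  1.64999555e+02]), 'ft_force': array([-0.26785952, -0.55642597, -0.58725082]), 'wrist_torque': array([ 0.00442624, -0.0079188 , -0.01904837]), 'finger_gap': 84.98921653460397}
```

View pics/scene0.png

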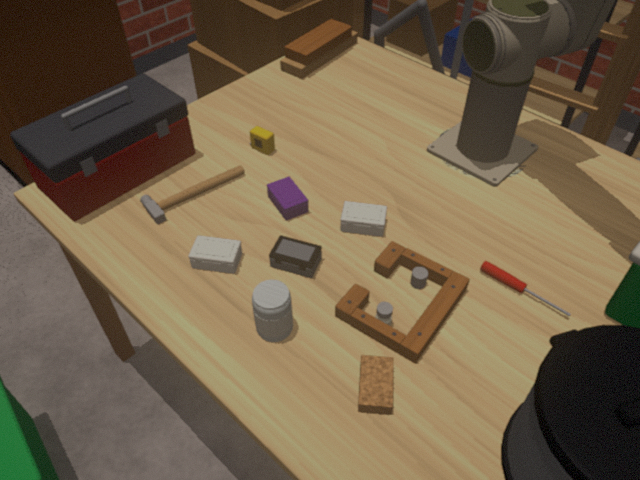

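View pics/top0.png

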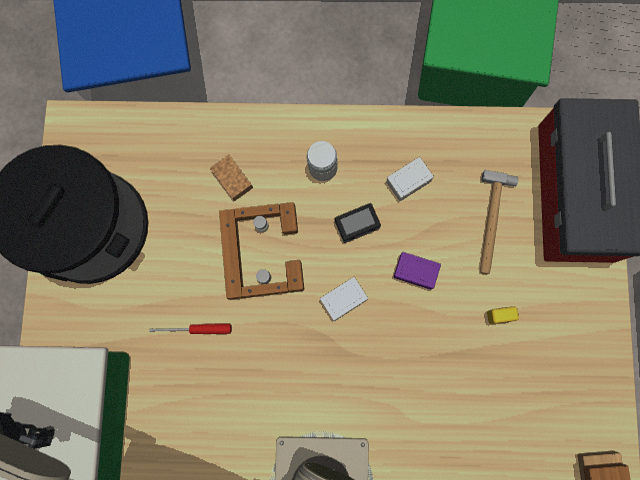

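Run:
```python
import cv2,numpy as np
a=cv2.imread("pics/top0.png")[130:330,200:450];b=cv2.imread("pics/scene0.png")[180:430,160:480]
cv2.imwrite("pics/c1.png",cv2.resize(a,None,fx=3,fy=3,interpolation=2))
cv2.imwrite("pics/c2.png",cv2.resize(b,None,fx=2.4,fy=2.4,interpolation=2))
```

```text
(no output)
```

View pics/c1.png

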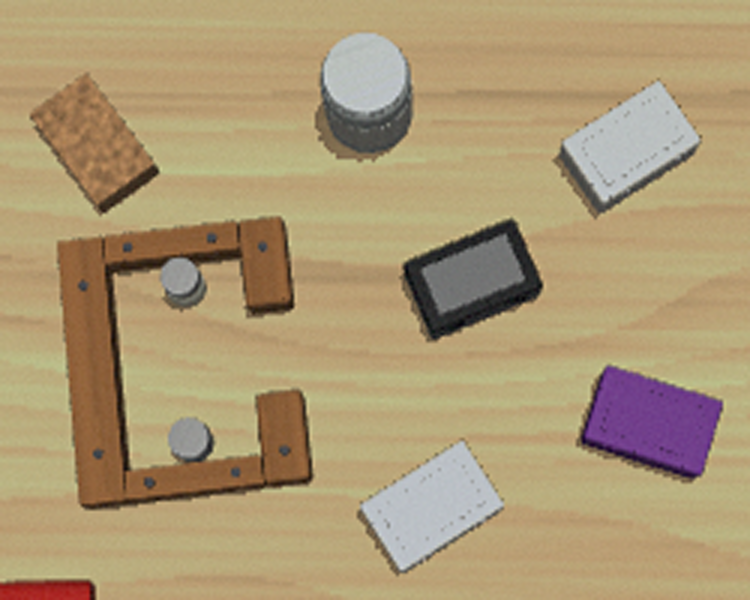

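View pics/c2.png

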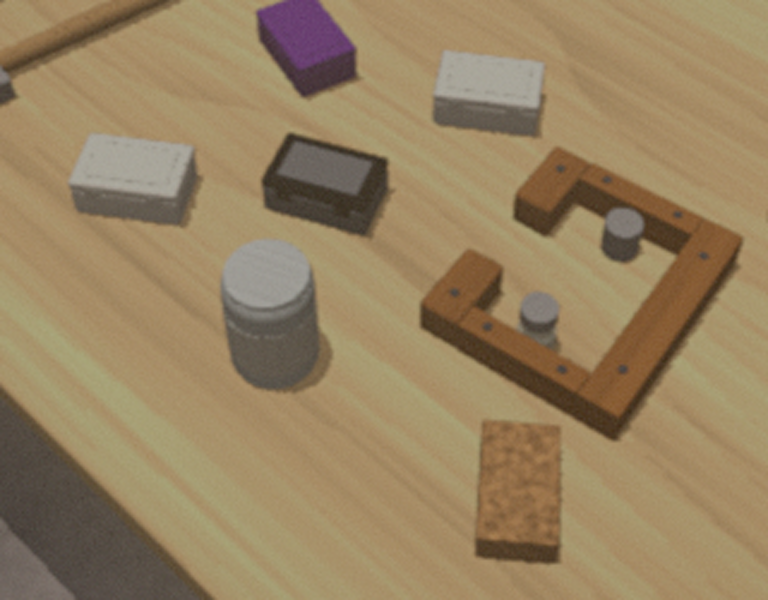

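```bash
cat > h.py <<'E'
import cv2,numpy as np
from bench import *
def ray(n,uv,z):
    m=camera_model(n);K=m["intrinsics"];T=m["pose"]
    uv=np.atleast_2d(np.asarray(uv,float))
    d=np.c_[uv,np.ones(len(uv))]@np.linalg.inv(K).T@T[:3,:3].T
    o=T[:3,3];t=(z-o[2])/d[:,2]
    return (o+d*t[:,None])[:,:2]
def proj(n,P):
    m=camera_model(n);K=m["intrinsics"];T=m["pose"]
    p=(np.atleast_2d(P)-T[:3,3])@T[:3,:3]@K.T
    return p[:,:2]/p[:,2:]
E
python3 - <<'E'
from h import *
im=cv2.imread("pics/top0.png");h=cv2.cvtColor(im,cv2.COLOR_BGR2HSV)
for p in[(231,250),(268,211),(270,214),(357,221),(340,225),(365,236),(250,240)]:print(p,im[p[1],p[0]],h[p[1],p[0]])
# wood mask
m=((h[...,0]<16)&(h[...,1]>110)).astype(np.uint8)*255
m[:200]=0;m[305:]=0;m[:,:215]=0;m[:,310:]=0
v=h[...,2]
cv2.imwrite("pics/m1.png",cv2.resize(np.hstack([m[190:310,210:320],(v[190:310,210:320])]),None,fx=3.5,fy=3.5,interpolation=0))
k=(v<75).astype(np.uint8)*255
cv2.imwrite("pics/m2.png",cv2.resize(np.hstack([k[195:250,325:390],v[195:250,325:390]]),None,fx=6,fy=6,interpolation=0))
E
```

```text
(231, 250) [ 56  91 134] [ 13 148 134]
(268, 211) [ 57  95 142] [ 13 153 142]
(270, 214) [20 44 65] [ 16 177  65]
(357, 221) [114 112 113] [135   4 114]
(340, 225) [47 42 44] [132  27  47]
(365, 236) [126 173 190] [ 22  86 190]
(250, 240) [118 162 186] [ 19  93 186]
```

View pics/m1.png

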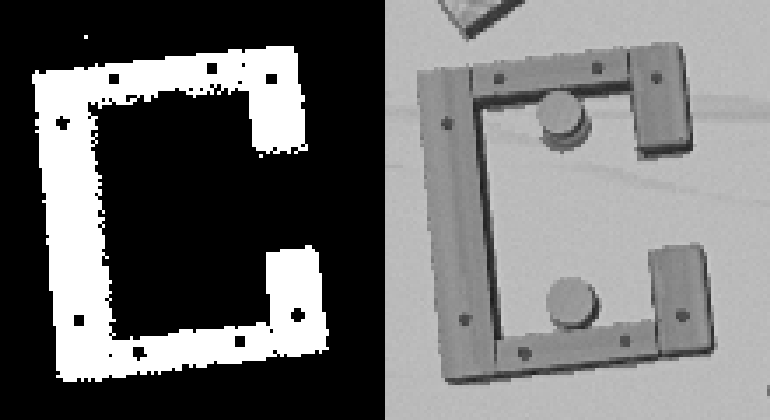

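View pics/m2.png

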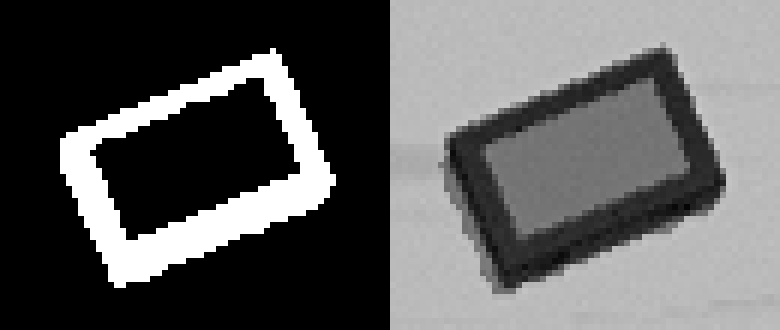

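```bash
cat >> h.py <<'E'
def bigc(m):
    c,_=cv2.findContours(m,cv2.RETR_EXTERNAL,cv2.CHAIN_APPROX_NONE)
    return max(c,key=cv2.contourArea)[:,0,:]
def fit(n,im,win,z=38):
    "min-area rect of wood pieces top faces"
    h=cv2.cvtColor(im,cv2.COLOR_BGR2HSV)
    m=((h[...,0]<17)&(h[...,1]>120)&(h[...,2]>90)).astype(np.uint8)*255
    q=np.zeros_like(m);x0,y0,x1,y1=win;q[y0:y1,x0:x1]=m[y0:y1,x0:x1]
    return cv2.morphologyEx(q,cv2.MORPH_CLOSE,np.ones((3,3)))
def box(n,im,win,z=42):
    """grey inset panel of the dark lid -> centre, yaw, sides"""
    h=cv2.cvtColor(im,cv2.COLOR_BGR2HSV);x0,y0,x1,y1=win
    m=((h[...,1]<40)&(h[...,2]>75)&(h[...,2]<150)).astype(np.uint8)*255
    q=np.zeros_like(m);q[y0:y1,x0:x1]=m[y0:y1,x0:x1]
    q=cv2.morphologyEx(q,cv2.MORPH_OPEN,np.ones((3,3)))
    c=bigc(q);w=ray(n,c,z)
    r=cv2.minAreaRect(w.astype(np.float32))
    mm=cv2.moments(w.astype(np.float32).reshape(-1,1,2))
    return r,(mm["m10"]/mm["m00"],mm["m01"]/mm["m00"]),len(c)
E
python3 - <<'E'
from h import *
for n,win,bw in(("top",(215,195,310,305),(325,195,390,250)),("scene",(325,235,475,360),(265,230,325,280))):
    im=cv2.imread(f"pics/{n}0.png")
    m=fit(n,im,win);c=bigc(m);w=ray(n,c,38)
    r=cv2.minAreaRect(w.astype(np.float32));print(n,r,len(c))
    print(cv2.boxPoints(r).round(1).tolist())
    print("box",box(n,im,bw))
    cv2.imwrite(f"pics/w_{n}.png",cv2.resize(m[win[1]:win[3],win[0]:win[2]],None,fx=4,fy=4,interpolation=0))
E
```

```text
top ((551.5498657226562, 161.81272888183594), (218.72744750976562, 186.41741943359375), 7.817327499389648) 514
[[430.5, 239.3000030517578], [455.8999938964844, 54.599998474121094], [672.5999755859375, 84.30000305175781], [647.2000122070312, 269.0]]
box (((624.8219604492188, -74.22940063476562), (42.52338409423828, 76.23504638671875), 23.703596115112305), (624.5928167419968, -74.21406524959255), 82)
scene ((554.9080810546875, 160.01657104492188), (220.58692932128906, 188.3016357421875), 7.6154656410217285) 499
[[433.1000061035156, 238.6999969482422], [458.1000061035156, 52.099998474121094], [676.7000122070312, 81.30000305175781], [651.7999877929688, 268.0]]
box (((625.9935302734375, -79.2061538696289), (42.50155258178711, 75.74969482421875), 23.678794860839844), (626.0892981705075, -79.35459413417573), 88)
```

View pics/w_top.png

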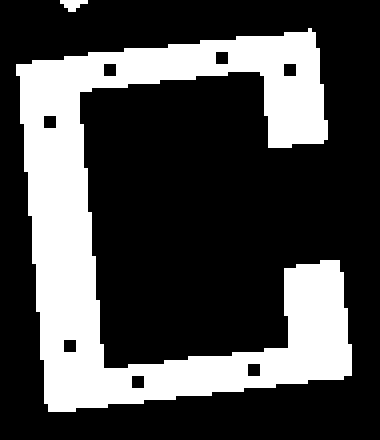

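View pics/w_scene.png

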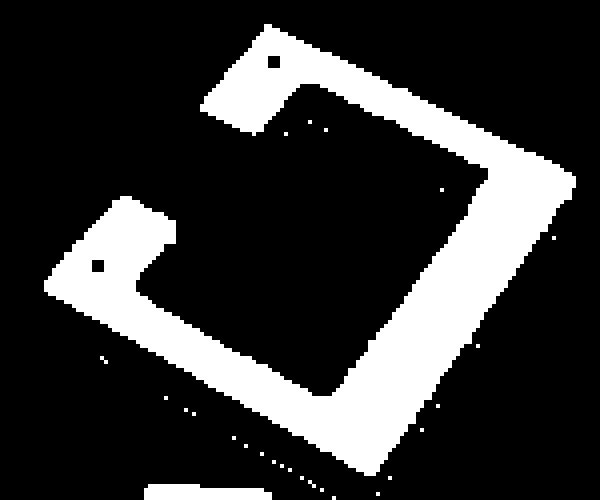

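Run:
```python
from h import *
# reference: mean of both views
O={"top":np.array([564.25,69.5]),"scene":np.array([567.4,66.7])}
a=np.radians(7.72);ex=np.array([-np.sin(a),np.cos(a)]);ey=np.array([-np.cos(a),-np.sin(a)])
def b(n,u,z):
    d=ray(n,u,z)-O[n];return np.c_[d@ex,d@ey].round(1).tolist()
print("can",b("top",[[321.5,154]],110), b("scene",[[271.5,297]],110))
print("white far",b("top",[[409,179],[387,182],[401,201],[433,177],[419,158]],42))
print("white near",b("top",[[344,298],[353,277],[367,295]],42))
print("purple",b("top",[[403,252],[395,277]],42))
print("box corners",b("top",[[336,215],[370,204],[380,224],[344,237]],42))
print("jar/tin",b("top",[[260.5,223]],52),b("top",[[263,276]],36))
print(sense()["tool_pos"])
```

```text
can [[-82.6, -199.1]] [[-75.4, -204.1]]
white far [[-291.6, -131.6], [-236.3, -130.4], [-264.4, -78.1], [-351.6, -129.6], [-323.9, -182.5]]
white near [[-96.5, 143.4], [-124.0, 95.6], [-152.3, 142.7]]
purple [[-252.2, 49.0], [-224.9, 107.4]]
box corners [[-100.7, -61.8], [-187.4, -79.5], [-205.5, -26.6], [-113.9, -4.7]]
jar/tin [[85.0, -61.3]] [[93.0, 67.0]]
[155.09919793 579.09638298 230.35132873]
```

Call:
step_arm(plan=[{"grip": 6, "tx": -3.0, "ty": -2.0}, {"tx": -3.2, "ty": -2.2}, {"tx": -3.2, "ty": -2.2}, {"tx": -3.2, "ty": -2.2}, {"tx": -3.2, "ty": -2.2}, {"tx": -3.2, "ty": -2.2}, {"tx": -3.2, "ty": -2.2}, {"tx": -3.2, "ty": -2.2}])

```text
invalid input
```

Call:
step_arm(plan=[{"tx": -3.2, "ty": -2.2}, {"tx": -3.2, "ty": -2.2}, {"tx": -3.2, "ty": -2.2}, {"tx": -3.2, "ty": -2.2}, {"tx": -3.2, "ty": -2.2}, {"tx": -3.2, "ty": -2.2}, {"tx": -3.2, "ty": -2.2}, {"tx": -3.2, "ty": -2.2}])

```text
invalid input
```

Call:
step_arm(plan=[{"grip": 6, "tx": -3.0, "ty": -2.0, "tz": 0, "ax": 0, "ay": 0, "az": 0}, {"grip": 6, "tx": -3.2, "ty": -2.2, "tz": 0, "ax": 0, "ay": 0, "az": 0}, {"grip": 6, "tx": -3.2, "ty": -2.2, "tz": 0, "ax": 0, "ay": 0, "az": 0}, {"grip": 6, "tx": -3.2, "ty": -2.2, "tz": 0, "ax": 0, "ay": 0, "az": 0}, {"grip": 6, "tx": -3.2, "ty": -2.2, "tz": 0, "ax": 0, "ay": 0, "az": 0}, {"grip": 6, "tx": -3.2, "ty": -2.2, "tz": 0, "ax": 0, "ay": 0, "az": 0}, {"grip": 6, "tx": -3.2, "ty": -2.2, "tz": 0, "ax": 0, "ay": 0, "az": 0}, {"grip": 6, "tx": -3.2, "ty": -2.2, "tz": 0, "ax": 0, "ay": 0, "az": 0}])

```text
time: 0.77
tool_pos: [356.2, 344.0, 231.0]
tcp_rot: [-180.0, -0.0, 165.0]
ft_force: [0.2, 1.1, 0.3]
finger_gap: 60.1
```

Call:
step_arm(plan=[{"grip": 6, "tx": -3.2, "ty": -2.2, "tz": 0, "ax": 0, "ay": 0, "az": 0}, {"grip": 6, "tx": -3.2, "ty": -2.2, "tz": 0, "ax": 0, "ay": 0, "az": 0}, {"grip": 6, "tx": -3.2, "ty": -2.2, "tz": 0, "ax": 0, "ay": 0, "az": 0}, {"grip": 6, "tx": -3.2, "ty": -2.2, "tz": 0, "ax": 0, "ay": 0, "az": 0}, {"grip": 6, "tx": -3.2, "ty": -2.2, "tz": 0, "ax": 0, "ay": 0, "az": 0}, {"grip": 6, "tx": -3.2, "ty": -2.2, "tz": 0, "ax": 0, "ay": 0, "az": 0}, {"grip": 6, "tx": -3.2, "ty": -2.2, "tz": 0, "ax": 0, "ay": 0, "az": 0}, {"grip": 6, "tx": -3.2, "ty": -2.2, "tz": 0, "ax": 0, "ay": 0, "az": 0}])

```text
time: 1.43
tool_pos: [558.0, 107.7, 230.8]
tcp_rot: [-180.0, -0.0, 165.0]
ft_force: [0.0, 1.3, 0.8]
finger_gap: 60.0
```

Call:
step_arm(plan=[{"grip": 6, "tx": -3.2, "ty": -2.2, "tz": 0, "ax": 0, "ay": 0, "az": 0}, {"grip": 6, "tx": -3.2, "ty": -2.2, "tz": 0, "ax": 0, "ay": 0, "az": 0}, {"grip": 6, "tx": -3.2, "ty": -2.2, "tz": 0, "ax": 0, "ay": 0, "az": 0}, {"grip": 6, "tx": -3.2, "ty": -2.2, "tz": 0, "ax": 0, "ay": 0, "az": 0}, {"grip": 6, "tx": -3.2, "ty": -2.2, "tz": 0, "ax": 0, "ay": 0, "az": 0}, {"grip": 6, "tx": -2.8, "ty": -2.0, "tz": 0, "ax": 0, "ay": 0, "az": 0}, {"grip": 6, "tx": 0, "ty": 0, "tz": 0, "ax": 0, "ay": 0, "az": -7}, {"grip": 6, "tx": 0, "ty": 0, "tz": 0, "ax": 0, "ay": 0, "az": -7}])

```text
time: 2.1
tool_pos: [705.4, -67.2, 228.7]
tcp_rot: [180.0, -0.2, 179.1]
ft_force: [-0.4, 1.3, -0.3]
finger_gap: 60.3
```

Call:
step_arm(plan=[{"grip": 6, "tx": 0, "ty": 0, "tz": 3, "ax": 0, "ay": 0, "az": -7}, {"grip": 6, "tx": 0, "ty": 0, "tz": 3, "ax": 0, "ay": 0, "az": -1.7}, {"grip": 6, "tx": 0, "ty": 0, "tz": 3, "ax": 0, "ay": 0, "az": 0}, {"grip": 6, "tx": 0, "ty": 0, "tz": 3, "ax": 0, "ay": 0, "az": 0}, {"grip": 6, "tx": 0, "ty": 0, "tz": 0, "ax": 0, "ay": 0, "az": 0}])

```text
time: 2.52
tool_pos: [700.0, -64.0, 101.9]
tcp_rot: [179.8, -0.7, -172.3]
ft_force: [-1.5, 0.9, -2.1]
finger_gap: 59.8
```

Run:
```python
from h import *
for n in("top","scene"):
    im=cv2.cvtColor(snapshot(n),cv2.COLOR_RGB2BGR);cv2.imwrite(f"pics/{n}1.png",im)
    c=im[100:330,200:460] if n=="top" else im[150:430,160:480]
    cv2.imwrite(f"pics/{n}1c.png",cv2.resize(c,None,fx=2.1,fy=2.1,interpolation=2))
s=sense();print(s["tool_pos"],s["tcp_rot"],s["ft_force"],s["joint_pos"],s["time"])
```

```text
[703.74449348 -64.47628614 109.51922112] [ 179.92577829   -0.24218321 -172.30169791] [ 0.66368847 -0.06947105  0.04024729] [-9.38938228e+00  2.84259313e+01  7.28244777e+01 -2.20389617e-04
  7.90028922e+01 -1.07087485e+02] 2.6167
```

View pics/top1c.png

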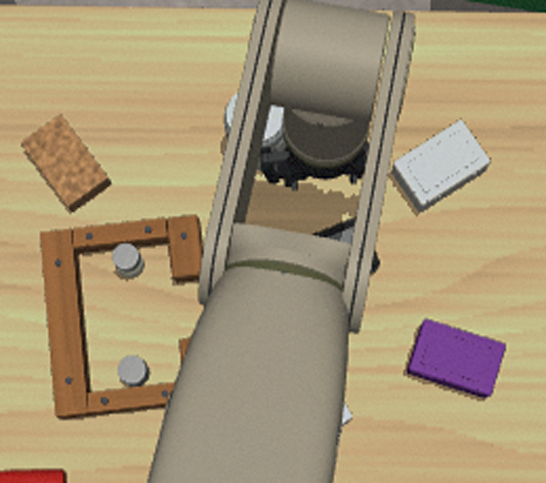

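View pics/scene1c.png

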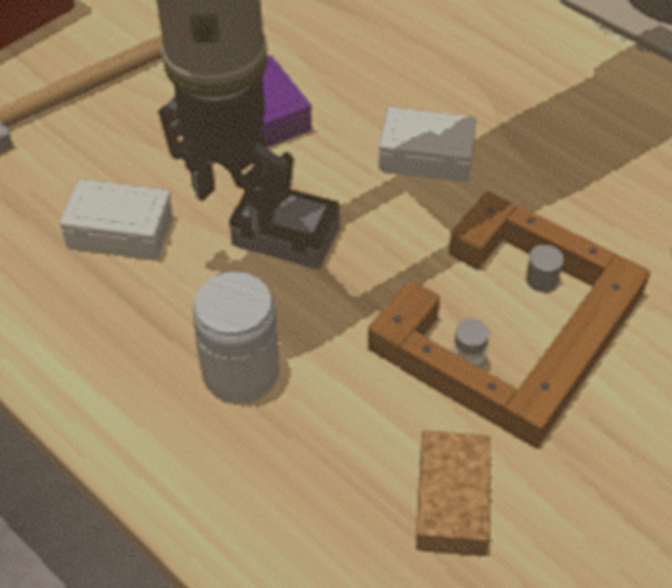

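Call:
step_arm(plan=[{"grip": 6, "tx": 0, "ty": 0, "tz": 3, "ax": 0, "ay": 0, "az": 0}, {"grip": 6, "tx": 0, "ty": 0, "tz": 3, "ax": 0, "ay": 0, "az": 0}, {"grip": 6, "tx": 0, "ty": 0, "tz": 2, "ax": 0, "ay": 0, "az": 0}, {"grip": 6, "tx": 0, "ty": 0, "tz": 1, "ax": 0, "ay": 0, "az": 0}, {"grip": 6, "tx": 0, "ty": 0, "tz": 0.6, "ax": 0, "ay": 0, "az": 0}, {"grip": 6, "tx": 0, "ty": 0, "tz": 0, "ax": 0, "ay": 0, "az": 0}, {"grip": 6, "tx": 0, "ty": 0, "tz": 0, "ax": 0, "ay": 0, "az": 0}])

```text
time: 3.2
tool_pos: [706.9, -65.0, 17.8]
tcp_rot: [-179.9, 0.2, -172.3]
ft_force: [0.4, 0.7, 1.2]
finger_gap: 59.9
```

Call:
step_arm(plan=[{"grip": 6, "tx": 0.8, "ty": 0, "tz": 0, "ax": 0, "ay": 0, "az": 0}, {"grip": 6, "tx": 0.8, "ty": 0, "tz": 0, "ax": 0, "ay": 0, "az": 0}, {"grip": 6, "tx": 0.8, "ty": 0, "tz": 0, "ax": 0, "ay": 0, "az": 0}, {"grip": 6, "tx": 0.5, "ty": 0, "tz": 0, "ax": 0, "ay": 0, "az": 0}, {"grip": 6, "tx": 0.5, "ty": 0, "tz": 0, "ax": 0, "ay": 0, "az": 0}, {"grip": 6, "tx": 0.5, "ty": 0, "tz": 0, "ax": 0, "ay": 0, "az": 0}, {"grip": 6, "tx": 0.5, "ty": 0, "tz": 0, "ax": 0, "ay": 0, "az": 0}, {"grip": 6, "tx": 0.5, "ty": 0, "tz": 0, "ax": 0, "ay": 0, "az": 0}])

```text
time: 3.87
tool_pos: [657.0, -71.5, 16.1]
tcp_rot: [-180.0, 0.1, -172.3]
ft_force: [2.5, -0.6, 1.1]
finger_gap: 59.7
```

Call:
step_arm(plan=[{"grip": 6, "tx": 0.5, "ty": 0, "tz": 0, "ax": 0, "ay": 0, "az": 0}, {"grip": 6, "tx": 0.5, "ty": 0, "tz": 0, "ax": 0, "ay": 0, "az": 0}, {"grip": 6, "tx": 0.5, "ty": 0, "tz": 0, "ax": 0, "ay": 0, "az": 0}, {"grip": 6, "tx": 0.5, "ty": 0, "tz": 0, "ax": 0, "ay": 0, "az": 0}, {"grip": 6, "tx": 0.4, "ty": 0, "tz": 0, "ax": 0, "ay": 0, "az": 0}, {"grip": 6, "tx": 0, "ty": 0, "tz": 0, "ax": 0, "ay": 0, "az": 0}])

```text
time: 4.37
tool_pos: [631.8, -74.6, 15.0]
tcp_rot: [180.0, -0.1, -172.3]
ft_force: [0.3, 0.2, 0.4]
finger_gap: 60.2
```

Run:
```python
from h import *
for n in("scene",):
    im=cv2.cvtColor(snapshot(n),cv2.COLOR_RGB2BGR);cv2.imwrite(f"pics/{n}2.png",im)
    c=im[150:430,160:480]
    cv2.imwrite(f"pics/{n}2c.png",cv2.resize(c,None,fx=2.1,fy=2.1,interpolation=2))
s=sense();print(s["tool_pos"],s["tcp_rot"],s["ft_force"],s["time"])
```

```text
[631.81526846 -74.51773587  14.83022664] [ 1.79978480e+02 -9.52962932e-02 -1.72306486e+02] [-0.00860238  0.5343662   0.28399394] 4.4167
```

View pics/scene2c.png

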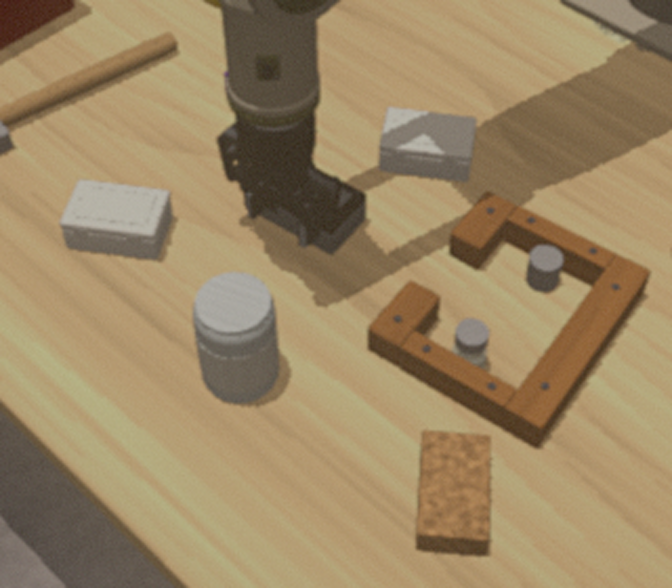

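Call:
step_arm(plan=[{"grip": 6, "tx": -1, "ty": 0, "tz": 0, "ax": 0, "ay": 0, "az": 0}, {"grip": 6, "tx": -2, "ty": 0, "tz": 0, "ax": 0, "ay": 0, "az": 0}, {"grip": 4, "tx": 0, "ty": 0, "tz": -3, "ax": 0, "ay": 0, "az": 0}, {"grip": 4, "tx": 0, "ty": 0, "tz": -4, "ax": 0, "ay": 0, "az": 0}, {"grip": 3, "tx": 0, "ty": 0, "tz": -4, "ax": 0, "ay": 0, "az": 0}, {"grip": 3, "tx": 2.6, "ty": -2.8, "tz": 0, "ax": 0, "ay": 0, "az": 0}, {"grip": 3, "tx": 2.6, "ty": -2.8, "tz": 0, "ax": 0, "ay": 0, "az": 0}, {"grip": 3, "tx": 2.6, "ty": -2.8, "tz": 0, "ax": 0, "ay": 0, "az": 0}])

```text
time: 5.08
tool_pos: [595.9, -164.6, 125.8]
tcp_rot: [-180.0, -0.0, -172.2]
ft_force: [-0.7, 0.3, -0.5]
finger_gap: 29.9
```

Call:
step_arm(plan=[{"grip": 3, "tx": 0, "ty": 0, "tz": 0, "ax": 0, "ay": 0, "az": 7}, {"grip": 3, "tx": 0, "ty": 0, "tz": 0, "ax": 0, "ay": 0, "az": 7}, {"grip": 3, "tx": 0, "ty": 0, "tz": 0, "ax": 0, "ay": 0, "az": 7}, {"grip": 3, "tx": 0, "ty": 0, "tz": 0, "ax": 0, "ay": 0, "az": 7}, {"grip": 3, "tx": 0, "ty": 0, "tz": 0, "ax": 0, "ay": 0, "az": 7}, {"grip": 3, "tx": 0, "ty": 0, "tz": 0, "ax": 0, "ay": 0, "az": 7}, {"grip": 3, "tx": 0, "ty": 0, "tz": 0, "ax": 0, "ay": 0, "az": 7}, {"grip": 3, "tx": 0, "ty": 0, "tz": 0, "ax": 0, "ay": 0, "az": 7}])

```text
time: 5.75
tool_pos: [595.7, -163.9, 124.3]
tcp_rot: [-179.9, -0.1, 131.4]
ft_force: [-0.3, -0.0, -1.1]
finger_gap: 30.0
```

Call:
step_arm(plan=[{"grip": 3, "tx": 0, "ty": 0, "tz": 0, "ax": 0, "ay": 0, "az": 7}, {"grip": 3, "tx": 0, "ty": 0, "tz": 0, "ax": 0, "ay": 0, "az": 7}, {"grip": 3, "tx": 0, "ty": 0, "tz": 0, "ax": 0, "ay": 0, "az": 7}, {"grip": 3, "tx": 0, "ty": 0, "tz": 0, "ax": 0, "ay": 0, "az": 7}, {"grip": 3, "tx": 0, "ty": 0, "tz": 0, "ax": 0, "ay": 0, "az": 6}, {"grip": 3, "tx": 0, "ty": 0, "tz": 0, "ax": 0, "ay": 0, "az": 0}])

```text
time: 6.25
tool_pos: [595.8, -163.9, 124.3]
tcp_rot: [-179.9, -0.1, 97.4]
ft_force: [-0.1, -0.1, 0.0]
finger_gap: 30.1
```

Run:
```python
from h import *
for n in("top","scene"):
    im=cv2.cvtColor(snapshot(n),cv2.COLOR_RGB2BGR);cv2.imwrite(f"pics/{n}3.png",im)
    c=im[100:330,200:460] if n=="top" else im[150:430,160:480]
    cv2.imwrite(f"pics/{n}3c.png",cv2.resize(c,None,fx=2.1,fy=2.1,interpolation=2))
s=sense();print(s["tool_pos"],s["tcp_rot"],s["ft_force"],s["time"])
```

```text
[ 596.01401386 -164.02517283  124.58782086] [-1.79912429e+02 -3.89987467e-02  9.79120487e+01] [ 0.45550376 -0.22247438  0.33489223] 6.35
```

View pics/top3c.png

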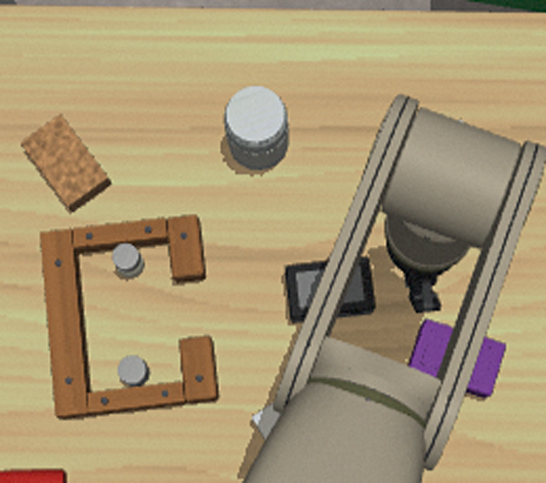

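View pics/scene3c.png

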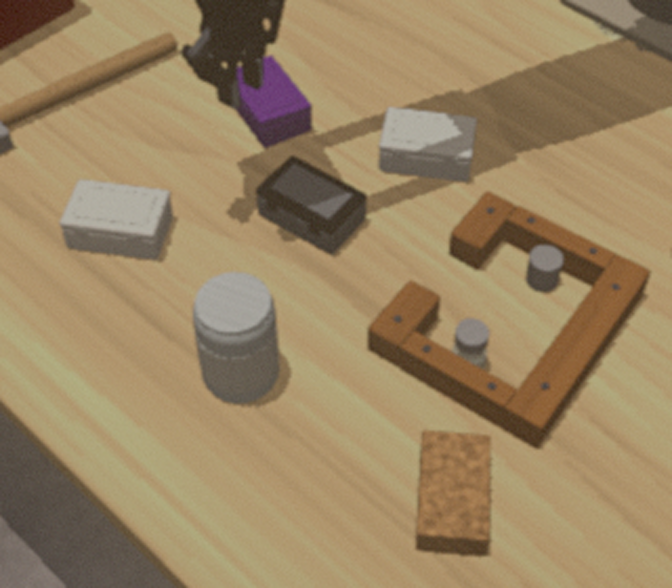

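```bash
cat >> h.py <<'E'
O={"top":np.array([564.25,69.5]),"scene":np.array([567.4,66.7])}
_a=np.radians(7.72);ex=np.array([-np.sin(_a),np.cos(_a)]);ey=np.array([-np.cos(_a),-np.sin(_a)])
def bay(n,u,z):
    d=ray(n,u,z)-O[n];return np.c_[d@ex,d@ey]
def panel(n,im,seed,th,z=42,r=35):
    "inset panel: bright vs. rim, connected to seed"
    g=cv2.GaussianBlur(cv2.cvtColor(im,cv2.COLOR_BGR2GRAY),(3,3),0)
    m=(g>th).astype(np.uint8)*255
    f=np.zeros((m.shape[0]+2,m.shape[1]+2),np.uint8)
    cv2.floodFill(m,f,seed,128)
    q=(m==128).astype(np.uint8)*255
    c=bigc(q);w=bay(n,c,z).astype(np.float32)
    mm=cv2.moments(w.reshape(-1,1,2));rc=cv2.minAreaRect(w)
    return np.round([mm["m10"]/mm["m00"],mm["m01"]/mm["m00"]],1),rc,len(c)
E
python3 - <<'E'
from h import *
im=cv2.imread("pics/scene3.png");g=cv2.cvtColor(im,cv2.COLOR_BGR2GRAY)
print(g[226:266:2,282:336:2])
cv2.imwrite("pics/b3.png",cv2.resize(im[220:275,275:340],None,fx=9,fy=9,interpolation=0))
E
```

```text
[[107 108 114 116 114 114 112  77  51  50  55  84 111 111 113 107 105 118
  154 160 159 159 152 147 157 159 160]
 [102 106 105 112 113 112  73  51  54  71  55  51  57  96 111 115 109 104
  130 160 157 158 158 153 146 151 155]
 [102 103 106 108 102  71  47  59  73  77  78  71  57  49  64  90 113 116
  115 138 157 157 157 160 158 150 148]
 [106 103 104  93  59  53  62  77  79  77  82  74  78  64  53  51  67 101
  114 122 149 155 157 159 157 158 154]
 [115 114  97  57  54  60  73  78  77  77  79  76  74  80  70  64  55  52
   73 100 134 157 154 156 156 157 160]
 [111 102  61  54  60  78  82  81  77  75  76  79  76  75  81  75  74  65
   55  46  82 143 159 155 154 154 158]
 [102  67  54  59  76  76  80  79  75  79  79  76  78  77  78  76  75  80
   75  63  54  56  96 143 157 154 155]
 [ 70  56  57  55  66  74  79  77  77  79  77  78  80  78  76  78  80  81
   79  76  73  57  51  59 112 152 160]
 [ 76  56  56  55  56  51  67  75  79  81  74  80  79  77  76  75  79  79
   80  80  86 100  96  60  56  64 128]
 [ 82  71  62  55  57  51  51  58  69  78  80  82  76  80  79  76  75  82
   99 104
[... 460 characters left out ...]
  57  69  66  63 119]
 [150 146 116  71  69  65  69  67  69  70  80  53  54  49  54  57  58  70
   58  55  55  58  64  65  64  65 107]
 [146 147 152 143 106  74  68  67  64  65  71  74  69  52  53  54  59  57
   55  55  58  72  65  63  64  86 107]
 [148 148 146 148 151 128  79  70  66  64  65  69  65  53  55  53  53  52
   62  57  72  68  64  66  84 106 127]
 [150 148 146 146 146 117  98  99  78  60  68  71  61  54  50  68  64  56
   54  67  66  66  62  83 111 143 149]
 [153 149 147 145 143 142 106 100 105  96  76  64  69  68  63  62  72  69
   74  66  65  67  82 102 134 152 153]
 [152 150 151 147 145 144 129 108 111 124 146 109  82  62  64  68  65  70
   66  65  67  78 105 143 150 153 155]]
```

View pics/b3.png

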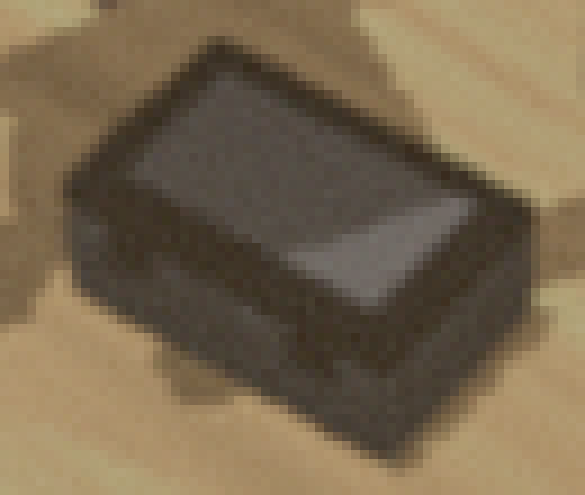

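Run:
```python
from h import *
im=cv2.imread("pics/scene3.png")
for th in(64,66,68):print(panel("scene",im,(305,240),th))
im=cv2.imread("pics/scene0.png")
print(panel("scene",im,(295,250),66))
d=sense()["tool_pos"][:2]-np.array([565.8,68.1]);print(d@ex,d@ey)
```

```text
(array([-144.6,   -1.7]), ((-145.00465393066406, -3.0280303955078125), (78.68031311035156, 45.77265548706055), 1.3274835348129272), 79)
(array([-144.7,   -1.9]), ((-145.33010864257812, -2.543375015258789), (78.03480529785156, 44.78852462768555), 1.3274829387664795), 78)
(array([-144.4,   -1.7]), ((-144.93572998046875, -2.4526729583740234), (75.1833267211914, 44.642051696777344), 1.3128225803375244), 76)
(array([-152.7,  -38.8]), ((-152.8865509033203, -38.685462951660156), (78.770263671875, 46.34274673461914), 15.842753410339355), 92)
-234.07998779968176 1.2416957160762827
```

Run:
```python
from h import *
f=lambda p:(np.array(p,float)/4+[215,195])
print(bay("top",[f(p) for p in[(268,148),(327,141),(284,268),(340,260)]],38).round(1))
g=lambda p:(np.array(p,float)/4+[325,235])
print(bay("scene",[g(p) for p in[(202,106),(252,134),(128,197),(176,225)]],38).round(1))
for n,win in(("top",(215,195,310,305)),("scene",(325,235,475,360))):
    im=cv2.imread(f"pics/{n}0.png");w=bay(n,bigc(fit(n,im,win)),38)
    for lo,hi in((6,32),):
        s=(w[:,0]>lo)&(w[:,0]<hi)
        p=w[s&(w[:,1]>25)&(w[:,1]<50)];q=w[s&(w[:,1]<-25)&(w[:,1]>-50)]
        print(n,"gap edges",np.median(p[:,1]),np.median(q[:,1]),np.polyfit(p[:,0],p[:,1],1),np.polyfit(q[:,0],q[:,1],1))
    p=w[(abs(w[:,0])<8)&(abs(w[:,1])>42)&(abs(w[:,1])<104)]
    print("mouth x",np.median(p[p[:,1]>0][:,0]),np.median(p[p[:,1]<0][:,0]))
    e=w[(abs(w[:,0]-150)<12)&(abs(w[:,1])<75)];print("end inner x",np.median(e[:,0]),np.polyfit(e[:,1],e[:,0],1))
```

```text
[[ 36.1 -35.7]
 [ -0.4 -35.8]
 [ 33.7  39.6]
 [ -0.7  38.7]]
[[  4.3  36.6]
 [ 35.9  35.4]
 [  6.4 -37.5]
 [ 36.  -38.4]]
top gap edges 38.59015470519689 -37.60741637154764 [ 0.07497293 37.23271427] [ 1.25614921e-02 -3.79876348e+01]
mouth x 0.834763151289826 1.2828369598840879
end inner x 150.77252321899917 [-3.88414741e-03  1.50765974e+02]
scene gap edges 35.691216855636654 -37.54986078518735 [3.07903182e-02 3.50820177e+01] [-3.53800796e-03 -3.74837529e+01]
mouth x 1.6972371937065254 1.4626431714146777
end inner x 150.6993225793956 [-5.84617608e-03  1.50511837e+02]
```

Call:
step_arm(plan=[{"grip": 3, "tx": 0, "ty": 0, "tz": 3, "ax": 0, "ay": 0, "az": 0}, {"grip": 3, "tx": 0, "ty": 0, "tz": 3, "ax": 0, "ay": 0, "az": 0}, {"grip": 3, "tx": 0, "ty": 0, "tz": 3, "ax": 0, "ay": 0, "az": 0}, {"grip": 3, "tx": 0, "ty": 0, "tz": 1.5, "ax": 0, "ay": 0, "az": 0}, {"grip": 3, "tx": 0, "ty": 0, "tz": 0.6, "ax": 0, "ay": 0, "az": 0}, {"grip": 3, "tx": 0, "ty": 0, "tz": 0, "ax": 0, "ay": 0, "az": 0}, {"grip": 3, "tx": 0, "ty": 0, "tz": 0, "ax": 0, "ay": 0, "az": 0}])

```text
time: 6.93
tool_pos: [597.0, -164.3, 15.0]
tcp_rot: [180.0, 0.0, 97.8]
ft_force: [0.8, 0.6, 0.1]
finger_gap: 29.8
```

Call:
step_arm(plan=[{"grip": 3, "tx": 0.8, "ty": 0, "tz": 0, "ax": 0, "ay": 0, "az": 0}, {"grip": 3, "tx": 0.8, "ty": 0, "tz": 0, "ax": 0, "ay": 0, "az": 0}, {"grip": 3, "tx": 0.7, "ty": 0, "tz": 0, "ax": 0, "ay": 0, "az": 0}, {"grip": 3, "tx": 0.4, "ty": 0, "tz": 0, "ax": 0, "ay": 0, "az": 0}, {"grip": 3, "tx": 0.4, "ty": 0, "tz": 0, "ax": 0, "ay": 0, "az": 0}, {"grip": 3, "tx": 0.5, "ty": -0.01, "tz": 0, "ax": 0, "ay": 0, "az": 0}, {"grip": 3, "tx": 0.5, "ty": -0.01, "tz": 0, "ax": 0, "ay": 0, "az": 0}, {"grip": 3, "tx": 0.5, "ty": -0.01, "tz": 0, "ax": 0, "ay": 0, "az": 0}])

```text
time: 7.6
tool_pos: [590.5, -118.6, 14.8]
tcp_rot: [179.9, 0.0, 97.7]
ft_force: [0.4, -2.8, 2.5]
finger_gap: 30.2
```

Call:
step_arm(plan=[{"grip": 3, "tx": 0.6, "ty": -0.01, "tz": 0, "ax": 0, "ay": 0, "az": 0}, {"grip": 3, "tx": 0.6, "ty": -0.02, "tz": 0, "ax": 0, "ay": 0, "az": 0}, {"grip": 3, "tx": 0.6, "ty": -0.02, "tz": 0, "ax": 0, "ay": 0, "az": 0}, {"grip": 3, "tx": 0.6, "ty": -0.02, "tz": 0, "ax": 0, "ay": 0, "az": 0}, {"grip": 3, "tx": 0.6, "ty": -0.02, "tz": 0, "ax": 0, "ay": 0, "az": 0}, {"grip": 3, "tx": 0.6, "ty": -0.02, "tz": 0, "ax": 0, "ay": 0, "az": 0}, {"grip": 3, "tx": 0.4, "ty": -0.01, "tz": 0, "ax": 0, "ay": 0, "az": 0}, {"grip": 3, "tx": 0, "ty": 0, "tz": 0, "ax": 0, "ay": 0, "az": 0}])

```text
time: 8.27
tool_pos: [583.1, -77.8, 13.9]
tcp_rot: [-180.0, -0.1, 97.7]
ft_force: [-0.4, -0.2, -0.3]
finger_gap: 30.2
```

Run:
```python
from h import *
for n in("top","scene"):
    im=cv2.cvtColor(snapshot(n),cv2.COLOR_RGB2BGR);cv2.imwrite(f"pics/{n}4.png",im)
    c=im[100:330,200:460] if n=="top" else im[200:380,260:480]
    cv2.imwrite(f"pics/{n}4c.png",cv2.resize(c,None,fx=3,fy=3,interpolation=2))
s=sense();print(s["tool_pos"],s["tcp_rot"],s["ft_force"],s["time"])
d=sense()["tool_pos"][:2]-np.array([565.8,68.1]);print(d@ex,d@ey)
```

```text
[583.00343702 -78.4179403   13.7677826 ] [-1.79937929e+02 -5.32796215e-02  9.77335924e+01] [-0.18526574  0.00805613  0.291954  ] 8.3667
-147.50092955331152 2.634550547638735
```

View pics/top4c.png

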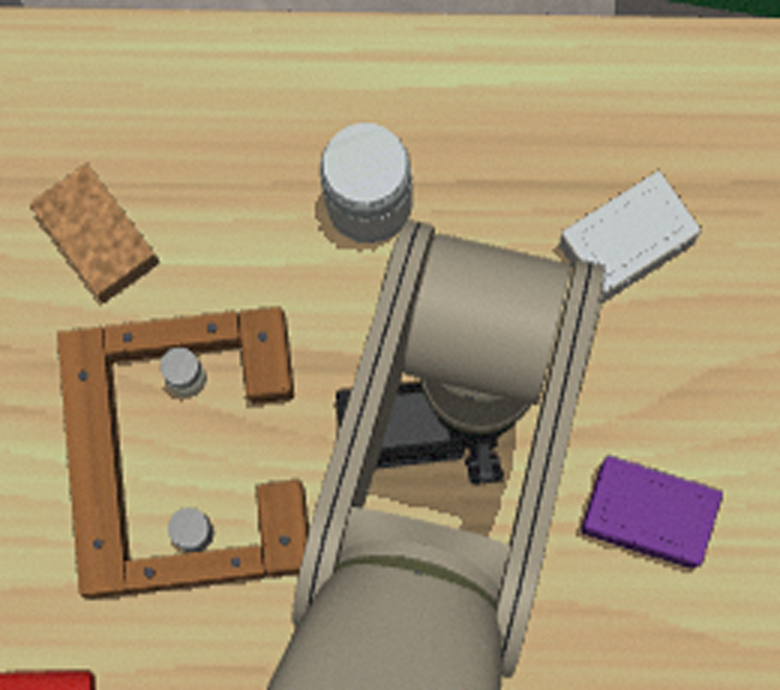

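View pics/scene4c.png

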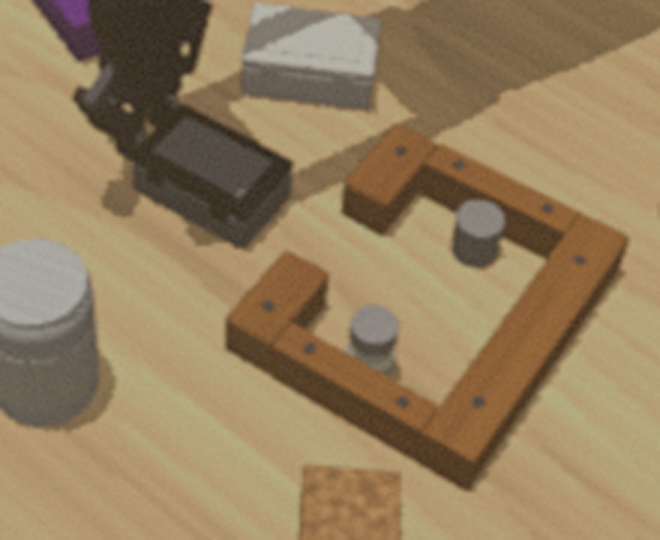

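Run:
```python
from h import *
im=cv2.imread("pics/scene4.png")
for th in(62,64,66,68):print(panel("scene",im,(330,252),th))
```

```text
(array([-87.2,   0.4]), ((-86.36770629882812, 0.29738616943359375), (43.731746673583984, 78.2547378540039), 89.54773712158203), 81)
(array([-87.4,   0.2]), ((-86.36457824707031, 0.11380577087402344), (42.550987243652344, 78.37406158447266), 89.26771545410156), 81)
(array([-86.7,   0.4]), ((-86.92231750488281, 0.7021064758300781), (41.43012237548828, 76.55535888671875), 89.02653503417969), 79)
(array([-86.9,   0.3]), ((-86.2624740600586, 0.16064453125), (41.254520416259766, 74.78328704833984), 89.7742691040039), 77)
```

Call:
step_arm(plan=[{"grip": 3, "tx": 0.4, "ty": 0, "tz": 0, "ax": 0, "ay": 0, "az": 0}, {"grip": 3, "tx": 0.6, "ty": 0, "tz": 0, "ax": 0, "ay": 0, "az": 0}, {"grip": 3, "tx": 0.6, "ty": 0, "tz": 0, "ax": 0, "ay": 0, "az": 0}, {"grip": 3, "tx": 0.6, "ty": 0, "tz": 0, "ax": 0, "ay": 0, "az": 0}, {"grip": 3, "tx": 0.6, "ty": 0, "tz": 0, "ax": 0, "ay": 0, "az": 0}, {"grip": 3, "tx": 0.4, "ty": 0, "tz": 0, "ax": 0, "ay": 0, "az": 0}, {"grip": 3, "tx": 0, "ty": 0, "tz": 0, "ax": 0, "ay": 0, "az": 0}])

```text
time: 8.95
tool_pos: [579.1, -46.2, 14.3]
tcp_rot: [-180.0, -0.0, 97.8]
ft_force: [0.3, 0.1, 0.3]
finger_gap: 30.4
```

```bash
cat > look.py <<'E'
import sys
from h import *
k,sx,sy=sys.argv[1],int(sys.argv[2]),int(sys.argv[3])
im=cv2.cvtColor(snapshot("scene"),cv2.COLOR_RGB2BGR);cv2.imwrite(f"pics/scene{k}.png",im)
cv2.imwrite(f"pics/scene{k}c.png",cv2.resize(im[200:380,260:480],None,fx=3,fy=3,interpolation=2))
s=sense();print(s["tool_pos"],s["tcp_rot"],s["ft_force"],s["time"])
d=s["tool_pos"][:2]-np.array([565.8,68.1]);tx=d@ex;print("tcp bay",tx,d@ey)
seed=proj("scene",[*(O["scene"]+ex*(tx+61)+ey*0),42])[0];print(seed)
seed=(sx,sy) if sx else tuple(int(round(v)) for v in seed)
for th in(62,65,68):print(panel("scene",im,seed,th))
E
python3 look.py 5 0 0
```

```text
[579.25571361 -46.68843365  14.35610462] [ 1.79999341e+02 -1.42698826e-02  9.77513150e+01] [ 0.07077818  0.54019265 -0.86426285] 9.0
tcp bay -115.55556789447827 2.08601485412305
[342.78907474 258.57677169]
(array([-55.1,   0.1]), ((-55.04788589477539, 0.0581817626953125), (43.08476257324219, 77.9885025024414), 89.55386352539062), 83)
(array([-55.1,   0. ]), ((-54.261505126953125, 0.10935783386230469), (41.94704055786133, 76.6359634399414), 88.46949768066406), 80)
(array([-54.8,   0.1]), ((-54.26214599609375, 0.1087493896484375), (40.37165832519531, 76.26145935058594), 89.23792266845703), 79)
```

View pics/scene5c.png

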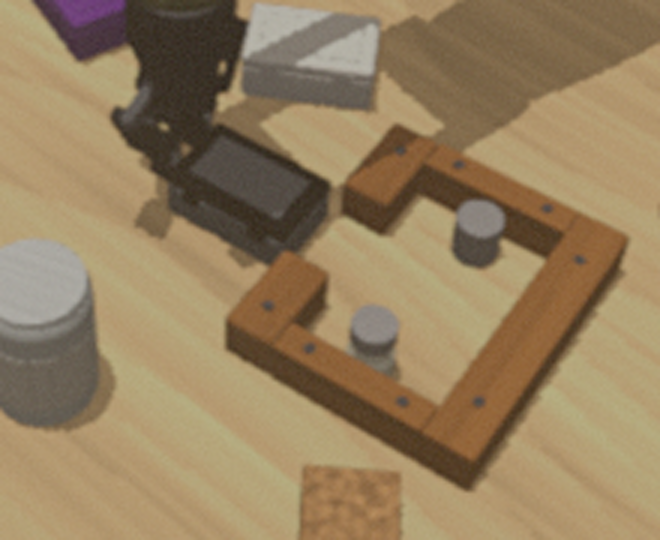

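Call:
step_arm(plan=[{"grip": 3, "tx": 0.4, "ty": 0, "tz": 0, "ax": 0, "ay": 0, "az": 0}, {"grip": 3, "tx": 0.5, "ty": 0, "tz": 0, "ax": 0, "ay": 0, "az": 0}, {"grip": 3, "tx": 0.5, "ty": 0, "tz": 0, "ax": 0, "ay": 0, "az": 0}, {"grip": 3, "tx": 0.5, "ty": 0, "tz": 0, "ax": 0, "ay": 0, "az": 0}, {"grip": 3, "tx": 0.5, "ty": 0, "tz": 0, "ax": 0, "ay": 0, "az": 0}, {"grip": 3, "tx": 0.5, "ty": 0, "tz": 0, "ax": 0, "ay": 0, "az": 0}])

```text
time: 9.5
tool_pos: [575.5, -18.3, 14.5]
tcp_rot: [180.0, 0.0, 97.7]
ft_force: [0.0, -3.0, 1.3]
finger_gap: 29.9
```

```bash
python3 look.py 6 0 0
```

```text
[575.32355114 -17.36420469  14.38023663] [ 1.79990595e+02 -2.46782932e-02  9.77206519e+01] [ 0.41981469 -0.23829297  0.51523134] 9.55
tcp bay -85.96890728598355 2.043352526873404
[354.44528449 264.78732855]
(array([-27.5,  -0. ]), ((-27.28923797607422, 0.1667499542236328), (43.06375503540039, 76.63906860351562), 89.53736877441406), 83)
(array([-27.4,   0.1]), ((-27.3485164642334, 0.0995941162109375), (41.206607818603516, 76.6467514038086), 89.75138092041016), 84)
(array([-27.2,  -0.2]), ((-26.479997634887695, 0.14122390747070312), (40.68175506591797, 74.8170394897461), 89.23295593261719), 80)
```

View pics/scene6c.png

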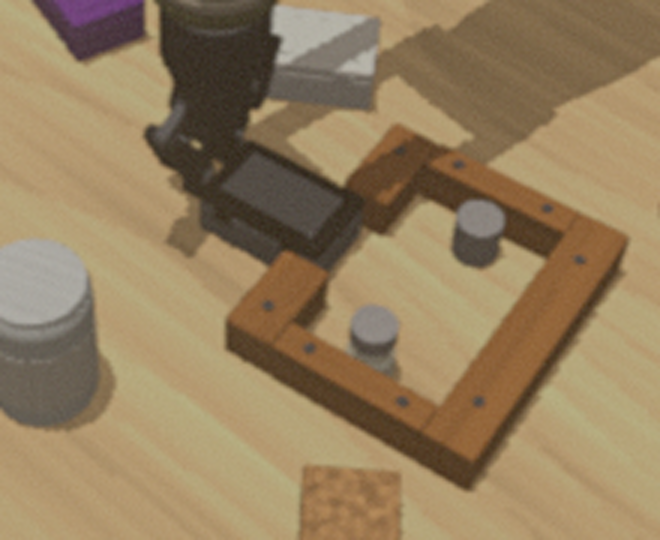

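Call:
step_arm(plan=[{"grip": 3, "tx": 0.4, "ty": 0, "tz": 0, "ax": 0, "ay": 0, "az": 0}, {"grip": 3, "tx": 0.6, "ty": 0, "tz": 0, "ax": 0, "ay": 0, "az": 0}, {"grip": 3, "tx": 0.6, "ty": 0, "tz": 0, "ax": 0, "ay": 0, "az": 0}, {"grip": 3, "tx": 0.6, "ty": 0, "tz": 0, "ax": 0, "ay": 0, "az": 0}, {"grip": 3, "tx": 0.6, "ty": 0, "tz": 0, "ax": 0, "ay": 0, "az": 0}, {"grip": 3, "tx": 0.6, "ty": 0, "tz": 0, "ax": 0, "ay": 0, "az": 0}, {"grip": 3, "tx": 0.6, "ty": 0, "tz": 0, "ax": 0, "ay": 0, "az": 0}, {"grip": 3, "tx": 0.6, "ty": 0, "tz": 0, "ax": 0, "ay": 0, "az": 0}])

```text
time: 10.22
tool_pos: [569.2, 27.5, 14.4]
tcp_rot: [180.0, 0.0, 97.7]
ft_force: [0.7, -3.1, 1.6]
finger_gap: 30.3
```

```bash
python3 look.py 7 0 0
```

```text
[568.9958922   28.58100539  14.27579082] [-1.79997559e+02 -3.92803444e-02  9.77266188e+01] [-0.46574941  0.10701593  0.5033291 ] 10.2667
tcp bay -39.590119939516676 2.1417435489035657
[373.19924215 274.77964362]
(array([18.6, -0.1]), ((18.466400146484375, -0.14523887634277344), (76.07935333251953, 42.18284225463867), 0.26981693506240845), 84)
(array([18.6,  0.1]), ((18.706804275512695, 0.2701683044433594), (74.98858642578125, 40.956443786621094), 0.2493094801902771), 84)
(array([18.6,  0.1]), ((18.766624450683594, 0.1633148193359375), (73.95099639892578, 39.458187103271484), 0.732319176197052), 82)
```

View pics/scene7c.png

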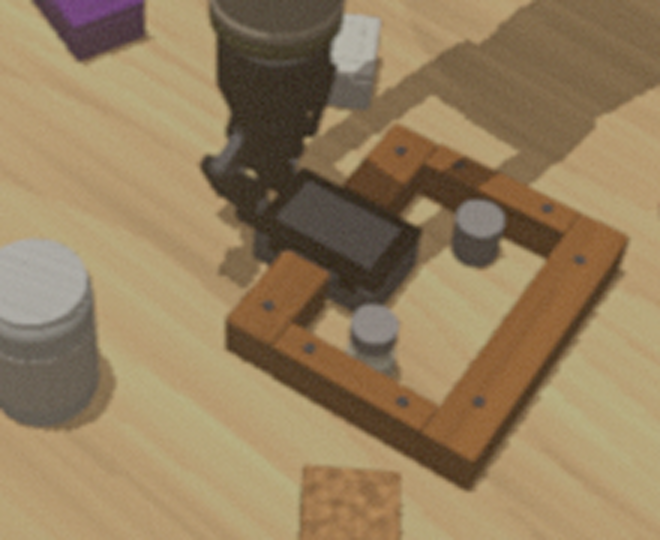

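Run:
```python
from h import *
for p in[(203,165),(218,185),(235,200),(262,240)]:
    u=[260+p[0]/3,200+p[1]/3]
    for z in(20,40,60,80,100):print(p,z,bay("scene",[u],z).round(0).tolist())
```

```text
(203, 165) 20 [[-98.0, 6.0]]
(203, 165) 40 [[-87.0, -9.0]]
(203, 165) 60 [[-77.0, -24.0]]
(203, 165) 80 [[-67.0, -38.0]]
(203, 165) 100 [[-57.0, -53.0]]
(218, 185) 20 [[-78.0, -4.0]]
(218, 185) 40 [[-68.0, -18.0]]
(218, 185) 60 [[-58.0, -32.0]]
(218, 185) 80 [[-48.0, -47.0]]
(218, 185) 100 [[-39.0, -61.0]]
(235, 200) 20 [[-60.0, -8.0]]
(235, 200) 40 [[-50.0, -23.0]]
(235, 200) 60 [[-41.0, -37.0]]
(235, 200) 80 [[-32.0, -51.0]]
(235, 200) 100 [[-22.0, -65.0]]
(262, 240) 20 [[-24.0, -27.0]]
(262, 240) 40 [[-15.0, -41.0]]
(262, 240) 60 [[-6.0, -55.0]]
(262, 240) 80 [[2.0, -69.0]]
(262, 240) 100 [[11.0, -83.0]]
```

Call:
step_arm(plan=[{"grip": 3, "tx": 0.4, "ty": 0, "tz": 0, "ax": 0, "ay": 0, "az": 0}, {"grip": 3, "tx": 0.6, "ty": 0, "tz": 0, "ax": 0, "ay": 0, "az": 0}, {"grip": 3, "tx": 0.6, "ty": 0, "tz": 0, "ax": 0, "ay": 0, "az": 0}, {"grip": 3, "tx": 0.6, "ty": 0, "tz": 0, "ax": 0, "ay": 0, "az": 0}, {"grip": 3, "tx": 0.6, "ty": 0, "tz": 0, "ax": 0, "ay": 0, "az": 0}, {"grip": 3, "tx": 0.6, "ty": 0, "tz": 0, "ax": 0, "ay": 0, "az": 0}, {"grip": 3, "tx": 0.6, "ty": 0, "tz": 0, "ax": 0, "ay": 0, "az": 0}, {"grip": 3, "tx": 0.6, "ty": 0, "tz": 0, "ax": 0, "ay": 0, "az": 0}])

```text
time: 10.93
tool_pos: [562.9, 73.1, 14.2]
tcp_rot: [-180.0, -0.0, 97.7]
ft_force: [0.3, -2.5, 1.1]
finger_gap: 29.8
```

Call:
step_arm(plan=[{"grip": 3, "tx": 0.5, "ty": 0, "tz": 0, "ax": 0, "ay": 0, "az": 0}, {"grip": 3, "tx": 0.5, "ty": 0, "tz": 0, "ax": 0, "ay": 0, "az": 0}, {"grip": 3, "tx": 0.5, "ty": 0, "tz": 0, "ax": 0, "ay": 0, "az": 0}, {"grip": 3, "tx": 0.4, "ty": 0, "tz": 0, "ax": 0, "ay": 0, "az": 0}, {"grip": 3, "tx": 0.3, "ty": 0, "tz": 0, "ax": 0, "ay": 0, "az": 0}, {"grip": 3, "tx": 0, "ty": 0, "tz": 0, "ax": 0, "ay": 0, "az": 0}])

```text
time: 11.43
tool_pos: [559.9, 95.0, 14.2]
tcp_rot: [-180.0, -0.0, 97.7]
ft_force: [0.1, 0.0, -0.4]
finger_gap: 30.1
```

```bash
python3 look.py 8 0 0
```

```text
[559.90503118  94.81061491  14.14215533] [-1.79981978e+02 -2.65528795e-02  9.77250536e+01] [ 0.44065447 -0.13505519  0.22152084] 11.4833
tcp bay 27.260403273477017 2.2534461204228875
[401.3198181  289.76259601]
(array([87.3,  0.1]), ((87.28144836425781, 0.14031600952148438), (40.74063491821289, 74.51069641113281), 89.76946258544922), 87)
(array([87.,  0.]), ((87.15309143066406, 0.057315826416015625), (39.07140350341797, 74.09700012207031), 89.57220458984375), 85)
(array([87.1,  0. ]), ((87.24127197265625, 0.11989402770996094), (72.84989929199219, 37.89735412597656), 0.22372421622276306), 84)
```

View pics/scene8c.png

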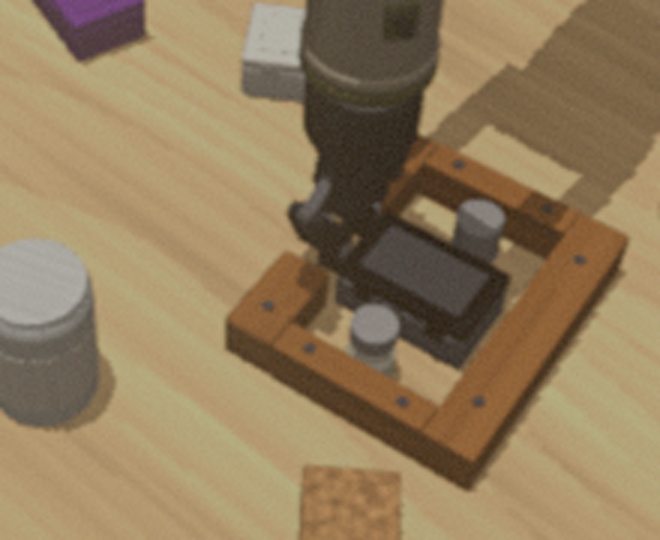

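Call:
step_arm(plan=[{"grip": 3, "tx": 0.3, "ty": 0, "tz": 0, "ax": 0, "ay": 0, "az": 0}, {"grip": 3, "tx": 0.3, "ty": 0, "tz": 0, "ax": 0, "ay": 0, "az": 0}, {"grip": 3, "tx": 0.2, "ty": 0, "tz": 0, "ax": 0, "ay": 0, "az": 0}, {"grip": 3, "tx": 0.1, "ty": 0, "tz": 0, "ax": 0, "ay": 0, "az": 0}, {"grip": 3, "tx": 0.1, "ty": 0, "tz": 0, "ax": 0, "ay": 0, "az": 0}, {"grip": 3, "tx": 0.1, "ty": 0, "tz": 0, "ax": 0, "ay": 0, "az": 0}])

```text
time: 11.98
tool_pos: [558.5, 105.2, 14.2]
tcp_rot: [-180.0, 0.0, 97.7]
ft_force: [-0.3, -0.9, -1.5]
finger_gap: 30.0
```

Call:
step_arm(plan=[{"grip": 3, "tx": 0.1, "ty": 0, "tz": 0, "ax": 0, "ay": 0, "az": 0}, {"grip": 3, "tx": 0.1, "ty": 0, "tz": 0, "ax": 0, "ay": 0, "az": 0}])

```text
time: 12.15
tool_pos: [558.6, 106.3, 14.3]
tcp_rot: [180.0, 0.1, 97.7]
ft_force: [0.7, -11.3, -1.6]
finger_gap: 29.7
```

Call:
step_arm(plan=[{"grip": 3, "tx": 0.1, "ty": 0, "tz": 0, "ax": 0, "ay": 0, "az": 0}])

```text
time: 12.23
tool_pos: [558.7, 106.2, 14.3]
tcp_rot: [180.0, 0.2, 97.7]
ft_force: [3.1, -14.6, -1.4]
finger_gap: 30.2
```

Call:
step_arm(plan=[{"grip": 3, "tx": 0, "ty": 0, "tz": 0, "ax": 0, "ay": 0, "az": 0}, {"grip": 3, "tx": -0.5, "ty": 0, "tz": 0, "ax": 0, "ay": 0, "az": 0}, {"grip": 3, "tx": -1.0, "ty": 0, "tz": 0, "ax": 0, "ay": 0, "az": 0}, {"grip": 3, "tx": -0.5, "ty": 0, "tz": -1, "ax": 0, "ay": 0, "az": 0}, {"grip": 3, "tx": 0, "ty": 0, "tz": -3, "ax": 0, "ay": 0, "az": 0}, {"grip": 3, "tx": 0, "ty": 0, "tz": -4, "ax": 0, "ay": 0, "az": 0}, {"grip": 3, "tx": 0, "ty": 0, "tz": -4, "ax": 0, "ay": 0, "az": 0}, {"grip": 3, "tx": -3, "ty": 0, "tz": -2, "ax": 0, "ay": 0, "az": 0}])

```text
time: 12.9
tool_pos: [566.9, 61.9, 161.0]
tcp_rot: [179.6, -0.1, 97.9]
ft_force: [2.2, -0.7, 0.7]
finger_gap: 29.7
```

Call:
step_arm(plan=[{"grip": 3, "tx": -4, "ty": 0, "tz": 0, "ax": 0, "ay": 0, "az": 0}, {"grip": 3, "tx": -4, "ty": 0, "tz": 0, "ax": 0, "ay": 0, "az": 0}, {"grip": 3, "tx": -4, "ty": 0, "tz": 0, "ax": 0, "ay": 0, "az": 0}, {"grip": 3, "tx": -4, "ty": 0, "tz": 0, "ax": 0, "ay": 0, "az": 0}, {"grip": 3, "tx": -4, "ty": 0, "tz": 0, "ax": 0, "ay": 0, "az": 0}, {"grip": 3, "tx": -4, "ty": 0, "tz": 0, "ax": 0, "ay": 0, "az": 0}, {"grip": 3, "tx": -4, "ty": 0, "tz": 0, "ax": 0, "ay": 0, "az": 0}, {"grip": 3, "tx": 0, "ty": 0, "tz": 0, "ax": 0, "ay": 0, "az": 0}])

```text
time: 13.57
tool_pos: [602.2, -226.7, 155.3]
tcp_rot: [179.9, 0.2, 97.4]
ft_force: [0.5, -0.6, 0.5]
finger_gap: 29.9
```

```bash
python3 look.py 9 405 291
python3 - <<'E'
from h import *
im=cv2.cvtColor(snapshot("top"),cv2.COLOR_RGB2BGR);cv2.imwrite("pics/top9.png",im)
cv2.imwrite("pics/top9c.png",cv2.resize(im[130:330,200:450],None,fx=3,fy=3,interpolation=2))
u=proj("top",[*(O["top"]+ex*100),42])[0];print(u)
for th in(70,80,90):print(panel("top",im,tuple(int(round(v)) for v in u),th))
im0=cv2.imread("pics/top0.png")
d=cv2.absdiff(im,im0).max(2);print([ (n,int(d[y-8:y+8,x-8:x+8].mean())) for n,x,y in(("jar",260,225),("tin",263,277),("can",321,160),("cork",231,177),("tape",503,315),("hammer",490,230),("drv",210,329))])
E
```

```text
[ 602.15494737 -223.38191847  155.06377071] [1.79959826e+02 5.36641981e-02 9.74099513e+01] [ 0.24451536 -0.09574601 -0.56865079] 13.6167
tcp bay -293.7236702843746 3.1299373984823546
[277.2514021  223.65757833]
(array([97.9, -0. ]), ((97.91484832763672, -0.07766914367675781), (79.75630950927734, 45.773582458496094), 0.033518727868795395), 93)
(array([97.8,  0. ]), ((97.92605590820312, -0.0008182525634765625), (45.51985549926758, 78.82910919189453), 89.8623046875), 93)
(array([98.1,  0.1]), ((98.03572082519531, 0.21262168884277344), (78.61805725097656, 45.11774444580078), 0.4287242293357849), 93)
[257.25434246 248.94166589]
(array([99.4, -1.6]), ((99.38334655761719, -1.5836925506591797), (77.12728881835938, 43.81016540527344), 0.1180502325296402), 92)
(array([99.5, -1.7]), ((99.64998626708984, -1.7993545532226562), (75.71649169921875, 42.50437545776367), 0.12501376867294312), 90)
(array([99.1, -1.9]), ((99.21986389160156, -1.7197246551513672), (74.37078857421875, 40.9140625), 0.12668031454086304), 89)
[('jar', 8), ('tin', 8), ('can', 10), ('cork', 8), ('tape', 9), ('hammer', 8), ('drv', 8)]
```

View pics/scene9c.png

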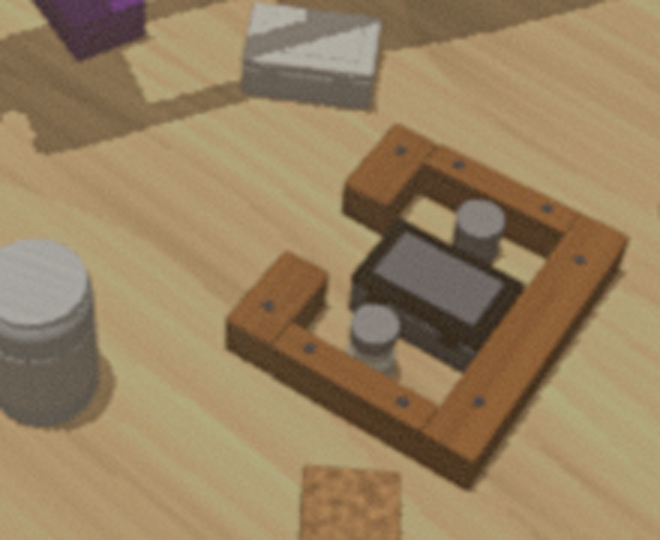

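View pics/top9c.png

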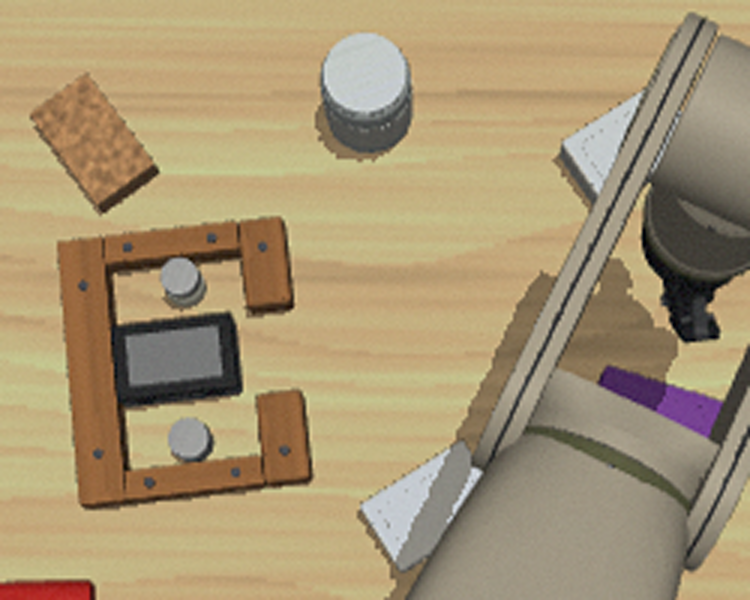

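Run:
```python
import cv2,numpy as np
a=cv2.imread("pics/top9.png")[222:275,225:290];b=cv2.imread("pics/scene9.png")[270:330,395:455]
a=cv2.resize(a,(390,318),interpolation=0);b=cv2.resize(b,(380,318),interpolation=0)
cv2.imwrite("pics/z9.png",np.hstack([a,b]))
```

```text
(no output)
```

View pics/z9.png

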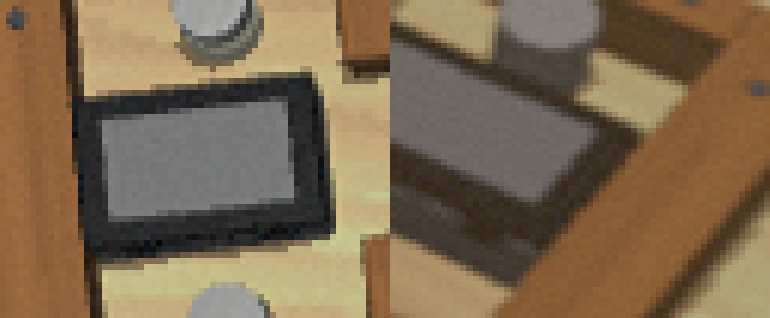

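```bash
python3 -c "
from bench import *
print(hand_in())"
```

```text
the job is handed in; nothing more can be done
None
```

I pushed the black-lidded parts box through the gap and up against the end board, and handed the job in at about 14 s. I squared it and set it on the gap's line with one sideways two-finger push. I then pushed it from behind, without gripping or lifting it.

- **Seating:** the push force rose from about 3 N while sliding to about 15 N at the end. The fingers stalled there, which puts the box centre at about bay x = 99.8 mm.
- **Squareness and centring:** after I backed off, the cameras put it within about 0.5° of square. They read y = 0 mm (scene camera) and -1.7 mm (top camera).
- **Disagreement:** the cameras read the box's x as 98 mm (scene) and 99.4 mm (top), short of 100. I put this down to measurement bias, because neither view shows a gap at the board.
- **Bystanders:** the top picture shows no change at the jar, tin, can, sanding block, tape, hammer or screwdriver. The robot was clear of everything.

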